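# Serve the sesame pot from behind the condiments

### The arm

A 6-joint arm with a two-finger parallel gripper is mounted at the origin on the work surface. World frame = base frame: x ahead of the robot, y to its left, z up, the work surface at z = 0. Lengths are in mm, angles in rad, forces in N, time in s.
With the tool pointing down it reaches from about 275 to 825 mm from the base axis. Payload 5.2 kg.
Tool frame: the origin (TCP) lies at the very end of the fingers, on their centre line; the grasp point (between the pads) lies 19 mm behind it; z points along the fingers, y is the line along which they close (so a half turn about z gives the same grasp; the last joint's range is limited). The gripper opens to 93 mm and grips with 3 to 60 N. Pads are 15 mm wide; open, the fingers measure 128 mm over their backs; the gripper's body (75 mm by 188 mm) begins 65 mm behind the grasp point.
Start: joints at [-1.307, 0.259, 1.535, -0, 1.348, -0.203], TCP at [247.537, -491.152, 218.653] pointing down, gripper open.
Joint ranges: [-3.14, 3.14], [-0.91, 2.08], [0.19, 2.58], [-1.22, 4.36], [0.22, 2.71], [-3.12, 3.12]. Speed limits (rad/s): [2.57, 2.57, 3.14, 3.14, 3.14, 3.14].

### API

Orientations are given as a rotation vector (axis times angle).
In Python, from plant import telemetry, viewer, job_done gives the robot as it stands. The module is installed in compiled form; this text tells all that it offers.
- The arm moves only by the tool carry_out, never from a script. Its argument "plan" is a list that holds one entry, the list of rows, each a list of 5 numbers: the finger opening in mm, from 0 to 93, then the shift along the tool's x, y, z in mm, then the turn about the tool's z in rad. A call has 1 to 5 rows; each row is the pose to reach, as a shift and turn from the pose commanded when the call began, along the tool's axes at that moment; what a row does not reach only later rows make up. A row lasts 1/8 s, in which the tool goes at most 62.5 mm and 10.7 degrees, less where a joint would pass 70% of its speed; a pose out of reach is approached as far as the arm can. A call with a gripper value outside its range is refused whole. The fingers move at their own pace and stop on an object; "force" is the grip in N (left out, the last holds). Time passes only in rows, so rows that repeat a pose let the fingers close. It gives the time, the measured TCP pose, the force, the opening and the grip force at its end, in the units of the state.
- telemetry.state(): the state, without advancing time (a new reading comes with each control period).
- viewer.snapshot(name): name is "side" or "top"; returns a dict with "frame" (480x640x3 uint8, red, green, blue), "K" (3x3 intrinsics, pixels), "eye" and "attitude" of the camera in the world. Camera axes: x right, y up, looking along -z (the intrinsics and any distortion apply to the point x, -y, -z); pixel columns grow to the right and rows downward; lengths in mm; the calibration is good to about 2 mm. A picture is of the moment at which its call begins. There is no depth.
- job_done(): hands the job in; it is judged then, once.
The state is a dict: "time_s": time; "joint_pos": joint angles; "dq": joint speeds; "tau": joint torques, N m; "ee_pos": TCP position; "eef_rot": TCP orientation; "contact_force": force on the tool from outside, world axes, zero at the start; "torque": the same for the moment, N m; "width": finger opening in mm; "grip_force": force on a finger pad.
Only numpy, scipy, OpenCV 4.12 (cv2) and the standard library are available. Lean on these libraries where they do the work, as an engineer would, in place of code of your own. Each camera call takes 0.05 s, during which the arm holds its last target. There are 200 camera calls.

### The job

The customer wants the low sesame pot that stands hemmed in behind the condiments in the steel caddy. First clear the spice shaker, the toothpick box and the soy sauce bottle out of the caddy and stand all three on the empty white tray; then stand the pot in the middle of the wooden coaster on the black meal tray; last, put the three back in the caddy, each at the very spot where it stood before. Keep everything upright and leave the bowl where it is.

Things in the scene. Friction and masses are not known exactly. Their poses are not given: they have to be found in the camera images.
- caddy: Square steel tray 260 x 260 mm, fixed. Origin: centre of its underside; x, y along its sides. Floor 5 mm thick, rim 5 mm thick, 16 mm high. The pot stands near its middle, the three condiments about 75 mm from the pot at its -x, +y and -y sides (which is where varies). Its +x side has a fixed napkin dispenser, 95 mm high, face 85 mm from the centre; the corner (-102, +98) mm a low box, 23 mm high.
- side_tray: Empty white plastic tray 270 (x) x 210 (y) mm, fixed: the side area for the three condiments. Origin: centre of its underside, z up. Floor 5 mm thick, walls 5 mm thick and 18 mm high. Has room for the three in a row along its x, some 75 mm apart.
- meal_tray: The customer's black plastic tray 310 (x) x 220 (y) mm, fixed, with the coaster, the bowl and, along its -y edge, chopsticks on a rest (fixed, under 20 mm high). Origin: centre of its underside, z up. Floor 5 mm thick, walls 5 mm thick and 14 mm high.
- coaster: Round wooden coaster, diameter 90 mm, 6 mm thick, fixed on the floor of the meal tray; its top is the place for the pot. Origin: centre of its underside, z up.
- shaker_mid (a point): Spice shaker: steel cylinder, diameter 52 mm (53 mm at the cap, which starts 80 mm up), 105 mm high, domed top with small dark holes, about 0.2 kg, loose. The point is on its axis half-way up, 52.5 mm above its underside; z up.
- picks_mid (a point): Square toothpick box of frosted clear plastic, wooden tips showing at the top, 52 x 52 mm, 100 mm high, handled as a solid block, about 0.15 kg, loose. The point is on its axis half-way up, 50 mm above its underside; x and y along its flat sides, nearly in line with the caddy's; z up.
- soy_mid (a point): Soy sauce bottle: dark brown round body, diameter 54 mm up to 82 mm, then a shoulder and a black cap with a spout, 106 mm high, about 0.25 kg, loose. The point is on its axis half-way up, 53 mm above its underside; z up.
- pot_mid (a point): Low white ceramic sesame pot: round, diameter 56 mm up to 34 mm, then a flat fixed lid (58 mm) with a small knob, 51 mm high in all, about 0.2 kg, loose. The point is on its axis, 25 mm above its underside; z up.
- bowl: The customer's empty blue china bowl, rim diameter 112 mm, 60 mm high, loose on the meal tray beside the coaster, about 150 mm from it centre to centre: to be left alone. Origin: centre of its underside, z up.

How it is judged (in metres and radians):
On the way, in this order (a step that is already met when the one before it is completed fails the run):
1. the spice shaker, the toothpick box and the soy bottle all stand upright on the white tray, released (x of shaker_mid in the frame of side_tray between -0.115 and 0.115 m and y of shaker_mid in the frame of side_tray between -0.085 and 0.085 m and z of shaker_mid in the frame of side_tray between 0.0495 and 0.0655 m and angle between each of shaker_mid, picks_mid, soy_mid's own z axis and vertical below 0.15 rad and x of picks_mid in the frame of side_tray between -0.115 and 0.115 m and y of picks_mid in the frame of side_tray between -0.085 and 0.085 m and z of picks_mid in the frame of side_tray between 0.047 and 0.063 m and x of soy_mid in the frame of side_tray between -0.115 and 0.115 m and y of soy_mid in the frame of side_tray between -0.085 and 0.085 m and z of soy_mid in the frame of side_tray between 0.05 and 0.066 m and linear speed of each of shaker, picks, soy below 0.03 m/s and contact force between the fingers and shaker below 0.1 N and contact force between the fingers and picks below 0.1 N and contact force between the fingers and soy below 0.1 N), for 0.2 s.
2. the pot stands on the coaster, released, while the three are still on the white tray (horizontal distance between pot_mid and coaster below 0.015 m and z of pot_mid in the frame of coaster between 0.026 and 0.036 m and angle between each of pot_mid, shaker_mid, picks_mid, soy_mid's own z axis and vertical below 0.15 rad and linear speed of pot below 0.03 m/s and contact force between the fingers and pot below 0.1 N and x of shaker_mid in the frame of side_tray between -0.115 and 0.115 m and y of shaker_mid in the frame of side_tray between -0.085 and 0.085 m and z of shaker_mid in the frame of side_tray between 0.0495 and 0.0655 m and x of picks_mid in the frame of side_tray between -0.115 and 0.115 m and y of picks_mid in the frame of side_tray between -0.085 and 0.085 m and z of picks_mid in the frame of side_tray between 0.047 and 0.063 m and x of soy_mid in the frame of side_tray between -0.115 and 0.115 m and y of soy_mid in the frame of side_tray between -0.085 and 0.085 m and z of soy_mid in the frame of side_tray between 0.05 and 0.066 m), for 0.2 s.
At the end, for the whole second after the job is handed in: The sesame pot stands upright on the coaster, its axis within 15 mm of the coaster's centre; the shaker, the toothpick box and the soy bottle stand upright in the caddy, each within 15 mm of where it stood at the start; the bowl is within 20 mm of where it was; all released and at rest (horizontal distance between pot_mid and coaster below 0.015 m and z of pot_mid in the frame of coaster between 0.026 and 0.036 m and angle between each of pot_mid, shaker_mid, picks_mid, soy_mid's own z axis and vertical below 0.15 rad and linear speed of each of pot, shaker, picks, soy below 0.03 m/s and contact force between the fingers and pot below 0.1 N and distance of each of shaker_mid, picks_mid, soy_mid from where it was at the start of the episode below 0.015 m and contact force between the fingers and shaker below 0.1 N and contact force between the fingers and picks below 0.1 N and contact force between the fingers and soy below 0.1 N and distance of bowl from where it was at the start of the episode below 0.02 m); the robot touches nothing.
It fails at once if the bowl is pushed more than 20 mm (distance of bowl from where it was at the start of the episode above 0.02 m).
It fails at once if the shaker, toothpick box, soy bottle or pot is tipped over (more than 35 degrees) (angle between any of shaker_mid, picks_mid, soy_mid, pot_mid's own z axis and vertical above 0.61 rad).
It also fails if it takes over 144 s, if anything falls off the work surface, if the arm or the gripper's body presses on something with over 40 N, if the wrist force passes 120 N, or if a joint passes its speed limit or range.

## Working session

There is one attempt and no reset: what is moved stays moved. The work goes in short steps, Python scripts to look and compute and a tool call to move; the robot and the scene stay as the last step left them, time stands still between calls to the robot, and variables do not carry over. Pictures are saved under pics/ and viewed, at most 14 in all, crops included, and the job is handed in when it is done.

Besides the shell and the picture viewer there is one more tool, called after ">>>" as name(argument=value, ...) on one line, values as JSON. carry_out: Moves the arm, as the interface text tells. Its arguments: {"type":"object","properties":{"plan":{"type":"array","items":{"type":"array","items":{"type":"array","items":{"type":"number"}}}},"force":{"type":"number"}},"required":["plan"]}

```bash
mkdir -p pics; cat > h.py <<'E'
import numpy as np, cv2, json
from scipy.spatial.transform import Rotation as R
from plant import telemetry, viewer
def snap(n,f):
    d=viewer.snapshot(n); cv2.imwrite('pics/'+f,cv2.cvtColor(d['frame'],cv2.COLOR_RGB2BGR))
    np.savez('pics/'+f+'.npz',**{k:np.array(v) for k,v in d.items()}); return d
def load(f): return dict(np.load('pics/'+f+'.npz',allow_pickle=True))
def rot(d):
    a=np.array(d['attitude'],float); return R.from_rotvec(a).as_matrix() if a.size==3 else a
def ray(d,u,v,z):
    p=np.linalg.inv(d['K'])@[u,v,1]; w=rot(d)@(p*[1,-1,-1]); e=np.array(d['eye'],float)
    return e+w*(z-e[2])/w[2]
def proj(d,P):
    c=rot(d).T@(np.array(P,float)-d['eye']); q=d['K']@(c*[1,-1,-1]); return q[:2]/q[2]
E
python3 - <<'E'
from h import *
for n in('top','side'):
    d=snap(n,n+'0.png'); print({k:v for k,v in d.items() if k!='frame'})
print(telemetry.state())
E
```

```text
{'K': array([[497.27077049,   0.        , 318.0212728 ],
       [  0.        , 497.27077049, 233.4524038 ],
       [  0.        ,   0.        ,   1.        ]]), 'eye': array([ 394.15696557,  -18.22004105, 1233.51482156]), 'attitude': array([ 0.08190552, -0.09199813, -1.54155875])}
{'K': array([[547.2722746 ,   0.        , 318.25252908],
       [  0.        , 547.2722746 , 235.53101241],
       [  0.        ,   0.        ,   1.        ]]), 'eye': array([171.65650934, 741.12210714, 708.95384026]), 'attitude': array([ 0.26814252, -1.18642107, -2.50764946])}
{'time_s': 0.1, 'joint_pos': array([-1.30680884e+00,  2.59313091e-01,  1.53597074e+00, -7.92345222e-06,
        1.34799641e+00, -2.02841743e-01]), 'dq': array([ 8.40162684e-04, -3.51210639e-03, -4.02502220e-03, -4.07272466e-04,
        5.24245000e-04, -3.07448951e-05]), 'tau': array([ 2.00521972e-03, -4.38212085e+01, -2.84640169e+01,  7.19970628e-02,
        3.61773907e-02, -7.10111522e-05]), 'ee_pos': array([ 247.39829083, -490.66643198,  217.87887555]), 'eef_rot': array([-3.05475831e+00, -7.26265732e-01,  9.31121558e-05]), 'contact_force': array([-0.31667799, -0.24262952, -0.15198781]), 'torque': array([-0.02158454,  0.01839001, -0.02227224]), 'grip_force': 0.0, 'width': 93.06145695045224}
```

View pics/top0.png

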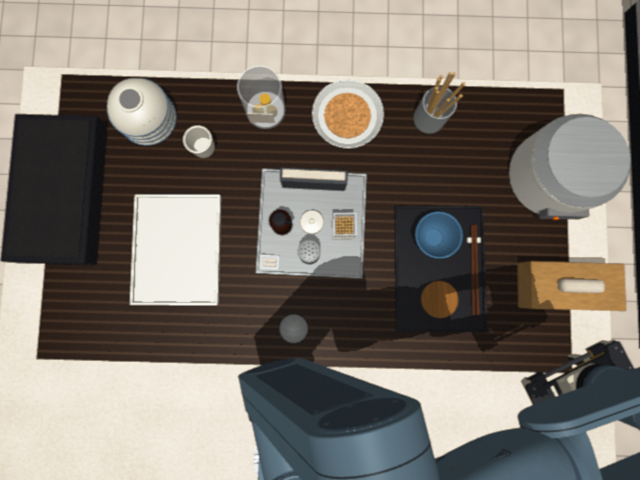

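View pics/side0.png

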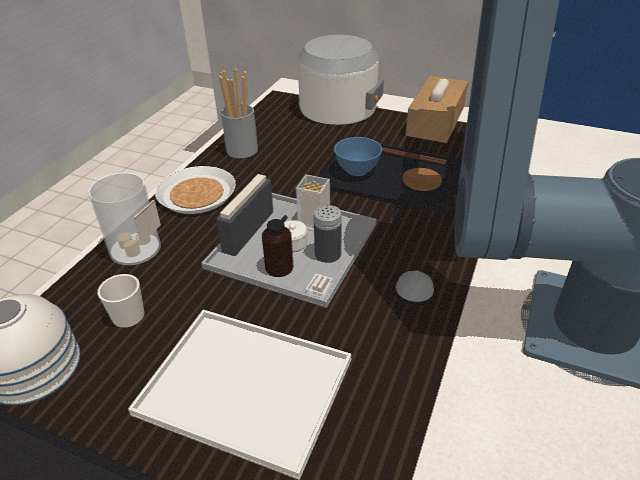

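The top view shows the caddy around (312,222), with the soy at (281,221), the picks at (344,225), the shaker at (309,249) and the pot at (311,221). The white tray is at (175,250), the coaster at (439,299) and the bowl at (438,235). The side view shows the same layout. Next I'll zoom in on both.

```bash
python3 - <<'E'
from h import *
a=cv2.imread('pics/top0.png')[160:285,250:375]; b=cv2.imread('pics/side0.png')[165:305,200:385]
A=cv2.resize(a,None,fx=4,fy=4,interpolation=cv2.INTER_CUBIC); B=cv2.resize(b,None,fx=4,fy=4,interpolation=cv2.INTER_CUBIC)
for M in (A,B):
    for i in range(0,M.shape[1],40): M[:6,i]=(0,0,255)
    for i in range(0,M.shape[0],40): M[i,:6]=(0,0,255)
cv2.imwrite('pics/c1.png',A);cv2.imwrite('pics/c2.png',B)
t=load('top0.png'); f=t['frame']; hsv=cv2.cvtColor(f,cv2.COLOR_RGB2HSV)
def blobs(m,lo,hi,name,z,roi):
    m=m.astype(np.uint8); k=np.zeros_like(m); x0,y0,x1,y1=roi; k[y0:y1,x0:x1]=m[y0:y1,x0:x1]
    for c in cv2.findContours(k,cv2.RETR_EXTERNAL,cv2.CHAIN_APPROX_NONE)[0]:
        if lo<cv2.contourArea(c)<hi:
            (x,y),s,an=cv2.minAreaRect(c); 
            bx=cv2.boxPoints(((x,y),s,an))
            print(name,round(x,1),round(y,1),np.round(s,1),round(an,1),ray(t,x,y,z).round(1), [ray(t,*p,z)[:2].round(0).tolist() for p in bx])
g=f.min(2)
blobs(g>175,3000,20000,'tray',20,(100,170,235,320))
blobs((hsv[...,0]<18)&(hsv[...,1]>130)&(hsv[...,2]>70),400,3000,'coaster',11,(410,270,470,325))
blobs((hsv[...,0]>95)&(hsv[...,0]<115)&(hsv[...,1]>110)&(hsv[...,2]>60),800,4000,'bowl',65,(405,200,475,265))
blobs(hsv[...,2]<50,4000,20000,'meal',16,(385,195,495,340))
E
```

```text
tray 174.6 249.5 [ 87.  111.2] 1.4 [480.5 324.8  20. ] [[346.0, 425.0], [618.0, 437.0], [618.0, 222.0], [346.0, 215.0]]
coaster 439.5 299.0 [36.1 34.6] 45.0 [ 377.9 -325.2   11. ] [[377.0, -264.0], [439.0, -324.0], [378.0, -386.0], [318.0, -326.0]]
bowl 438.5 234.5 [47.9 46.1] 26.6 [ 530.1 -309.3   65. ] [[504.0, -234.0], [605.0, -283.0], [556.0, -385.0], [457.0, -335.0]]
meal 439.5 271.5 [109. 135.] -0.0 [ 444.8 -324.    16. ] [[279.0, -192.0], [608.0, -188.0], [616.0, -460.0], [286.0, -456.0]]
```

View pics/c1.png

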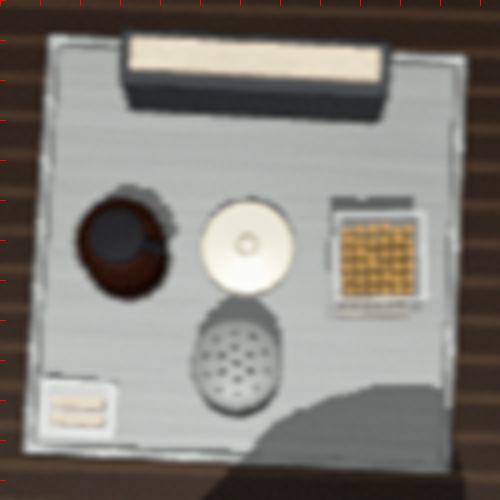

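View pics/c2.png

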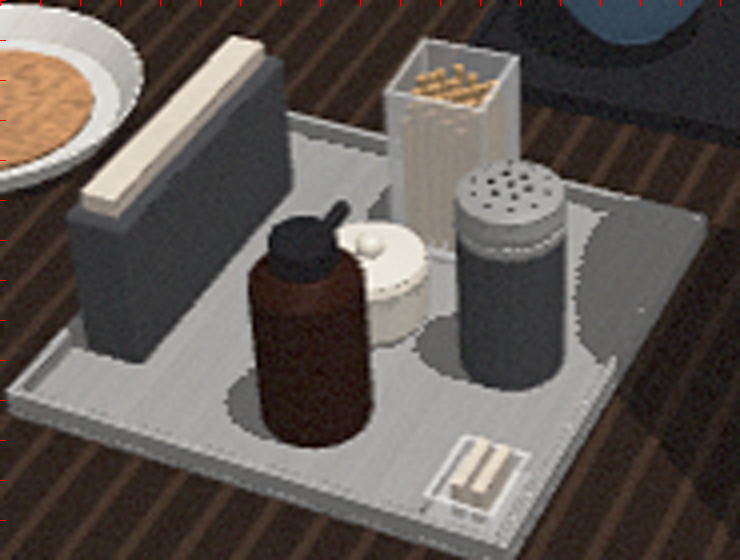

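The crops resolve the soy cap at crop pixel (115,236), the pot lid at (247,246), the shaker cap at (237,361) and the top of the picks box at (381,256). In the side crop the shaker axis is at column 512, the soy body at about 312, and the pot knob at (369,243). I'll cast rays and cross-check against the side view.

```bash
python3 - <<'E'
from h import *
t=load('top0.png'); s=load('side0.png')
T=lambda X,Y:(250+(X+.5)/4-.5,160+(Y+.5)/4-.5)
S=lambda X,Y:(200+(X+.5)/4-.5,165+(Y+.5)/4-.5)
def sp(P): # side crop coords
    u,v=proj(s,P); return np.round([(u-200+.5)*4-.5,(v-165+.5)*4-.5])
def two(a,b):
    o=[];d=[]
    for c,p in((t,T(*a)),(s,S(*b))):
        e=np.array(c['eye'],float); w=ray(c,*p,0)-e; o.append(e); d.append(w/np.linalg.norm(w))
    k=np.linalg.lstsq(np.c_[d[0],-d[1]],o[1]-o[0],rcond=None)[0]
    A,B=o[0]+k[0]*d[0],o[1]+k[1]*d[1]; return ((A+B)/2).round(1),np.linalg.norm(A-B).round(1)
C=[ray(t,*T(*p),16) for p in((50,37),(466,55),(450,468),(24,452))]
print('caddy',np.round(C,1).tolist(),np.mean(C,0).round(1))
for n,a,z in(('pot lid',(247.5,246.5),44),('knob',(246,244),55),('shaker',(237,362),108),('picks',(381,257),105),('soycap',(115,235),110)):
    P=ray(t,*T(*a),z); print(n,P.round(1),'side',sp(P), 'base',sp([*P[:2],5]))
print('knob',two((246,244),(369,243)));print('shaker',two((237,361),(512,188)));print('soy cap',two((115,235),(302,228)))
print('picks corners two', [two(a,b) for a,b in (((333,210),(518,57)),((428,208),(425,40)),((428,305),(387,92)),((333,305),(487,108)))])
# side view check of tray/coaster
for P in ([480.5,324.8,20],[377.9,-325.2,11],[530,-309,65]): print(proj(s,P).round(1))
f=t['frame'].astype(int)
E
```

```text
caddy [[688.4, 119.7, 16.0], [684.5, -140.3, 16.0], [427.1, -134.8, 16.0], [429.7, 125.3, 16.0]] [557.4  -7.5  16. ]
pot lid [556.2  -7.6  44. ] side [378. 257.] base [382. 318.]
knob [556.2  -6.7  55. ] side [376. 240.] base [381. 319.]
shaker [481.2  -4.1 108. ] side [516. 190.] base [518. 359.]
picks [544.  -84.7 105. ] side [460.  76.] base [465. 236.]
soycap [551.7  67.5 110. ] side [309. 241.] base [324. 415.]
knob (array([558. ,  -6.1,  53. ]), np.float64(3.4))
shaker (array([482.4,  -3.8, 108.6]), np.float64(1.4))
soy cap (array([552.4,  67.7, 116.8]), np.float64(3.7))
picks corners two [(array([536.5, -64.1, 136. ]), np.float64(59.9)), (array([ 574.1, -110.9,  103.2]), np.float64(1.6)), (array([552.5, -99.5,  82.8]), np.float64(71.8)), (array([516.4, -57.2, 110.3]), np.float64(3.0))]
[247.3 379.9]
[423.2 178.1]
[359.2 148.9]
```

>>> carry_out(plan=[[[75, 41, -28, 0, 0.1], [75, 82, -57, 0, 0.2], [75, 124, -86, 0, 0.3], [75, 165, -114, 0, 0.4], [75, 206, -143, 0, 0.467]]], force=20)

```text
time_s: 0.72
ee_pos: [367.5, -269.1, 218.4]
eef_rot: [-3.141, 0.005, 0.0]
contact_force: [0.9, 0.2, 0.1]
width: 75.1
grip_force: 0.0
```

>>> carry_out(plan=[[[75, 28, -52, 0, 0], [75, 56, -104, 0, 0], [75, 84, -156, 0, 0], [75, 112, -208, 0, 0], [75, 140, -260, 0, 0]]])

```text
time_s: 1.35
ee_pos: [507.7, -8.9, 218.5]
eef_rot: [3.141, -0.0, -0.0]
contact_force: [0.2, -0.5, 0.4]
width: 74.5
grip_force: 0.0
```

>>> carry_out(plan=[[[75, 22, -39, 10, 0], [75, 43, -78, 20, 0], [75, 43, -78, 50, 0], [75, 43, -78, 70, 0], [75, 43, -78, 70, 0]]])

```text
time_s: 1.98
ee_pos: [548.6, 67.5, 146.7]
eef_rot: [-3.141, -0.0, 0.007]
contact_force: [0.1, -0.0, 0.6]
width: 74.9
grip_force: 0.0
```

```bash
python3 - <<'E'
from h import *
s=telemetry.state(); print(s['ee_pos'],s['eef_rot'],s['joint_pos'].round(2))
d=snap('side','s1.png'); snap('top','t1.png')
a=cv2.imread('pics/s1.png')[130:305,180:400]
b=cv2.imread('pics/t1.png')[160:285,250:375]
cv2.imwrite('pics/c3.png',np.hstack([cv2.resize(a,None,fx=2,fy=2),cv2.resize(b,(350,350))]))
E
```

```text
[548.6100383   67.52562201 146.65386391] [-3.14121739e+00 -1.98389887e-04  7.47936207e-03] [-0.08  0.32  1.63 -0.    1.19  1.49]
```

View pics/c3.png

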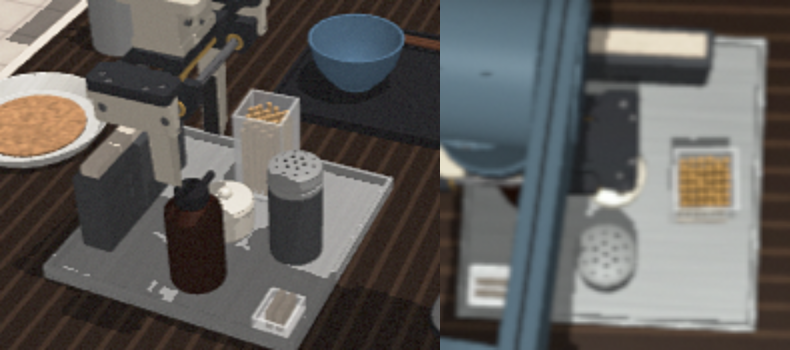

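The side crop shows the near finger tip at about (168,183) and the bottle cap at (195,190). I'll check whether the finger projection agrees.

```bash
python3 - <<'E'
from h import *
s=load('s1.png')
for P in ([548.6,105,147],[548.6,122,147],[548.6,67.5,147],[548.6,30,147],[551,67.5,111],[551,67.5,5]): 
    u,v=proj(s,P); print(P,round((u-180)*2),round((v-130)*2))
E
```

```text
[548.6, 105, 147] 174 181
[548.6, 122, 147] 165 193
[548.6, 67.5, 147] 194 157
[548.6, 30, 147] 213 134
[551, 67.5, 111] 194 189
[551, 67.5, 5] 202 277
```

>>> carry_out(plan=[[[75, 0, 0, 35, 0], [75, 0, 0, 70, 0], [75, 0, 0, 96, 0], [75, 0, 0, 96, 0], [50, 0, 0, 96, 0]]])

```text
time_s: 2.7
ee_pos: [551.6, 67.0, 54.3]
eef_rot: [3.141, -0.001, 0.004]
contact_force: [0.1, 0.5, 0.3]
width: 68.9
grip_force: 0.0
```

>>> carry_out(plan=[[[50, 0, 0, 0, 0], [50, 0, 0, 0, 0], [50, 0, 0, 0, 0], [50, 0, 0, -2, 0], [50, 0, 0, -10, 0]]])

```text
time_s: 3.32
ee_pos: [549.2, 67.3, 62.2]
eef_rot: [-3.141, 0.0, 0.004]
contact_force: [-0.3, -0.7, -2.2]
width: 53.7
grip_force: 20.0
```

>>> carry_out(plan=[[[50, 0, 0, -35, 0], [50, 0, 0, -70, 0], [50, 0, 0, -105, 0], [50, 0, -15, -120, 0], [50, 1, -55, -120, 0]]])

```text
time_s: 3.95
ee_pos: [551.9, 122.3, 183.8]
eef_rot: [3.141, -0.005, 0.003]
contact_force: [1.4, 0.3, -2.3]
width: 53.5
grip_force: 20.0
```

>>> carry_out(plan=[[[50, 1, -45, 0, 0], [50, 2, -90, 0, 0], [50, 3, -135, 0, 0], [50, 3, -180, 0, 0], [50, 3, -202, 0, 0]]])

```text
time_s: 4.58
ee_pos: [552.7, 327.2, 181.3]
eef_rot: [3.141, 0.004, -0.004]
contact_force: [-0.2, -0.6, -3.5]
width: 53.8
grip_force: 20.0
```

>>> carry_out(plan=[[[50, 0, 0, 40, 0], [50, 0, 0, 80, 0], [50, 0, 0, 110, 0], [50, 0, 0, 124, 0], [50, 0, 0, 128, 0]]])

```text
time_s: 5.2
ee_pos: [553.8, 324.0, 54.2]
eef_rot: [3.141, -0.001, -0.002]
contact_force: [-5.0, -2.5, 10.7]
width: 53.6
grip_force: 20.0
```

>>> carry_out(plan=[[[50, 0, 0, 0, 0]]])

```text
time_s: 5.32
ee_pos: [555.1, 324.5, 55.7]
eef_rot: [-3.141, 0.0, -0.003]
contact_force: [0.5, -0.1, -2.7]
width: 53.4
grip_force: 20.0
```

```bash
python3 - <<'E'
from h import *
for i in range(3): d=snap('side','s2.png'); s=telemetry.state(); print(s['ee_pos'].round(1),s['contact_force'].round(1))
snap('top','t2.png')
a=cv2.imread('pics/s2.png')[220:480,120:420]; b=cv2.imread('pics/t2.png')[180:320,110:250]
cv2.imwrite('pics/c4.png',np.hstack([cv2.resize(a,(450,390)),cv2.resize(b,(340,390))]))
E
```

```text
[555.3 324.6  55.9] [-0.4  0.9 -2.8]
[555.3 324.6  56. ] [ 0.2 -0.7 -2.4]
[555.2 324.5  55.9] [-0.1 -0.2 -2. ]
```

View pics/c4.png

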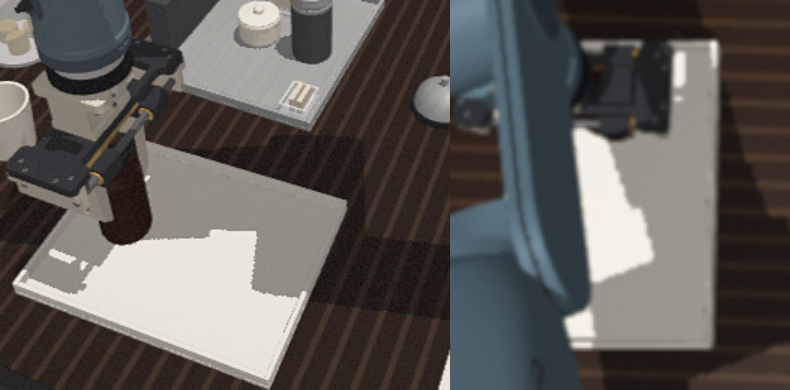

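The bottle is over the far end of the white tray, clear of the walls and just above the floor. I'll lower it and release.

>>> carry_out(plan=[[[50, 0, 0, 2, 0], [50, 0, 0, 3, 0], [50, 0, 0, 3, 0], [75, 0, 0, 3, 0], [75, 0, 0, 3, 0]]])

```text
time_s: 6.15
ee_pos: [554.6, 324.3, 52.0]
eef_rot: [-3.141, 0.0, -0.001]
contact_force: [-0.2, 0.3, 0.3]
width: 69.4
grip_force: 0.0
```

>>> carry_out(plan=[[[75, 0, 0, 0, 0], [75, 0, 0, -30, 0], [75, 0, 0, -75, 0], [75, -24, 50, -100, 0], [75, -48, 100, -130, 0]]])

```text
time_s: 6.78
ee_pos: [505.8, 223.8, 181.7]
eef_rot: [3.141, 0.002, -0.0]
contact_force: [-0.0, -0.4, 0.9]
width: 75.0
grip_force: 0.0
```

>>> carry_out(plan=[[[75, -5, 46, 0, 0], [75, -10, 92, 0, 0], [75, -15, 138, 0, 0], [75, -20, 184, 0, 0], [75, -25, 228, 0, 0]]])

```text
time_s: 7.4
ee_pos: [481.1, -4.8, 181.4]
eef_rot: [3.141, -0.001, 0.001]
contact_force: [1.3, 0.1, 0.9]
width: 75.2
grip_force: 0.0
```

>>> carry_out(plan=[[[75, 0, 0, 30, 0], [75, 0, 0, 70, 0], [75, 0, 0, 110, 0], [75, 0, 0, 128, 0], [75, 0, 0, 129, 0]]])

```text
time_s: 8.02
ee_pos: [480.2, -3.1, 51.1]
eef_rot: [-3.141, 0.001, 0.005]
contact_force: [0.1, 1.3, 0.1]
width: 74.8
grip_force: 0.0
```

>>> carry_out(plan=[[[45, 0, 0, 0, 0], [45, 0, 0, 0, 0], [45, 0, 0, 0, 0], [45, 0, 0, 0, 0], [45, 0, 0, -4, 0]]])

```text
time_s: 8.65
ee_pos: [480.9, -3.2, 56.3]
eef_rot: [-3.141, 0.0, 0.001]
contact_force: [-0.3, 0.1, -2.1]
width: 52.6
grip_force: 20.0
```

>>> carry_out(plan=[[[45, 0, 0, -35, 0], [45, 0, 0, -75, 0], [45, 0, 0, -115, 0], [45, 0, -20, -126, 0], [45, 0, -68, -126, 0]]])

```text
time_s: 9.28
ee_pos: [482.3, 63.9, 183.6]
eef_rot: [3.141, -0.006, 0.004]
contact_force: [1.2, 0.4, -2.2]
width: 52.2
grip_force: 20.0
```

>>> carry_out(plan=[[[45, 0, -55, 0, 0], [45, 0, -110, 0, 0], [45, 0, -165, 0, 0], [45, 0, -220, 0, 0], [45, 0, -260, 0, 0]]])

```text
time_s: 9.9
ee_pos: [480.5, 326.8, 181.8]
eef_rot: [3.141, 0.002, -0.002]
contact_force: [0.5, 0.7, -1.6]
width: 52.1
grip_force: 20.0
```

>>> carry_out(plan=[[[45, 0, 0, 30, 0], [45, 0, 0, 70, 0], [45, 0, 0, 110, 0], [45, 0, 0, 125, 0], [45, 0, 0, 127, 0]]])

```text
time_s: 10.52
ee_pos: [481.1, 324.5, 54.9]
eef_rot: [3.141, -0.0, -0.003]
contact_force: [-0.7, -0.0, -2.5]
width: 52.0
grip_force: 20.0
```

>>> carry_out(plan=[[[45, 0, 0, 2, 0], [45, 0, 0, 3, 0], [45, 0, 0, 3, 0], [75, 0, 0, 3, 0], [75, 0, 0, 3, 0]]])

```text
time_s: 11.15
ee_pos: [481.8, 324.8, 53.0]
eef_rot: [-3.141, 0.0, -0.002]
contact_force: [0.1, -0.4, -0.0]
width: 67.9
grip_force: 0.0
```

>>> carry_out(plan=[[[75, 0, 0, 0, 0], [75, 0, 0, -40, 0], [75, 0, 0, -90, 0], [75, 8, 40, -120, 0], [75, 18, 100, -130, 0]]])

```text
time_s: 11.78
ee_pos: [500.8, 225.1, 185.1]
eef_rot: [-3.14, -0.005, -0.008]
contact_force: [0.8, -0.7, -0.5]
width: 75.3
grip_force: 0.0
```

>>> carry_out(plan=[[[75, 7, 58, 0, 0], [75, 15, 116, 0, 0], [75, 24, 174, 0, 0], [75, 33, 232, 0, 0], [75, 40, 280, 0, 0]]])

```text
time_s: 12.4
ee_pos: [539.5, -57.7, 182.6]
eef_rot: [3.141, -0.002, 0.001]
contact_force: [-0.5, 0.4, -0.3]
width: 75.3
grip_force: 0.0
```

```bash
python3 - <<'E'
from h import *
s=telemetry.state(); print(s['ee_pos'].round(1))
snap('side','s3.png'); snap('top','t3.png')
a=cv2.imread('pics/s3.png')[130:480,130:430]; b=cv2.imread('pics/t3.png')[160:310,110:375]
cv2.imwrite('pics/c5.png',np.hstack([cv2.resize(a,(450,525)),cv2.resize(b,(350,198),interpolation=cv2.INTER_AREA) if 0 else cv2.copyMakeBorder(cv2.resize(b,(350,198)),0,327,0,0,0)]))
E
```

```text
[539.5 -57.7 182.6]
```

View pics/c5.png

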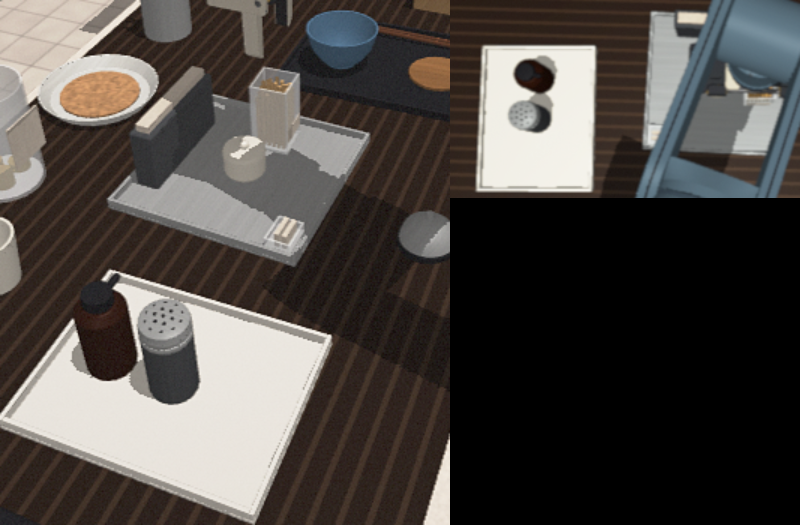

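The soy bottle and shaker stand upright on the white tray, and the pot and picks box haven't moved. The picks box is next.

>>> carry_out(plan=[[[75, 4, 29, 0, 0], [75, 4, 29, 35, 0], [75, 4, 29, 80, 0], [75, 4, 29, 120, 0], [75, 4, 29, 130, 0]]])

```text
time_s: 13.12
ee_pos: [541.3, -82.8, 50.0]
eef_rot: [-3.14, -0.0, 0.008]
contact_force: [0.3, -0.8, 1.5]
width: 74.7
grip_force: 0.0
```

>>> carry_out(plan=[[[75, 0, 0, 0, 0], [45, 0, 0, 0, 0], [45, 0, 0, 0, 0], [45, 0, 0, 0, 0], [45, 0, 0, 0, 0]]])

```text
time_s: 13.75
ee_pos: [544.1, -84.5, 53.5]
eef_rot: [3.141, -0.0, 0.003]
contact_force: [-1.0, -0.3, 5.7]
width: 52.2
grip_force: 19.8
```

>>> carry_out(plan=[[[45, 0, 0, -35, 0], [45, 0, 0, -75, 0], [45, 0, 0, -115, 0], [45, 0, -10, -130, 0], [45, -20, -59, -130, 0]]])

```text
time_s: 14.38
ee_pos: [524.9, -26.3, 182.9]
eef_rot: [3.141, -0.006, 0.005]
contact_force: [1.4, 0.7, -1.4]
width: 52.5
grip_force: 19.8
```

>>> carry_out(plan=[[[45, -18, -50, 0, 0], [45, -36, -104, 0, 0], [45, -54, -158, 0, 0], [45, -72, -212, 0, 0], [45, -90, -265, 0, 0]]])

```text
time_s: 15.0
ee_pos: [431.5, 241.6, 181.2]
eef_rot: [3.141, -0.0, -0.003]
contact_force: [1.0, -0.3, -0.7]
width: 52.4
grip_force: 19.8
```

>>> carry_out(plan=[[[45, -14, -45, 0, 0], [45, -27, -85, 0, 0], [45, -27, -85, 30, 0], [45, -27, -85, 70, 0], [45, -27, -85, 105, 0]]])

```text
time_s: 15.62
ee_pos: [404.6, 324.8, 74.9]
eef_rot: [3.141, 0.001, -0.004]
contact_force: [0.3, -0.2, -1.4]
width: 52.6
grip_force: 19.8
```

>>> carry_out(plan=[[[45, 0, 0, 18, 0], [45, 0, 0, 25, 0], [45, 0, 0, 25, 0], [75, 0, 0, 25, 0], [75, 0, 0, 25, 0]]])

```text
time_s: 16.25
ee_pos: [406.3, 324.8, 52.3]
eef_rot: [3.142, -0.0, -0.0]
contact_force: [-0.2, 0.3, 0.4]
width: 67.1
grip_force: 0.0
```

>>> carry_out(plan=[[[75, 0, 0, 0, 0], [75, 0, 0, -40, 0], [75, 0, 0, -90, 0], [93, 20, 40, -120, 0], [93, 40, 90, -120, 0]]])

```text
time_s: 16.88
ee_pos: [448.7, 235.0, 175.6]
eef_rot: [-3.14, -0.004, -0.011]
contact_force: [0.6, 0.4, -0.8]
width: 90.1
grip_force: 0.0
```

>>> carry_out(plan=[[[93, 22, 48, 0, 0], [93, 44, 96, 0, 0], [93, 66, 144, 0, 0], [93, 88, 192, 0, 0], [93, 110, 241, 0, 0]]])

```text
time_s: 17.5
ee_pos: [557.0, -8.0, 172.5]
eef_rot: [-3.141, 0.001, -0.001]
contact_force: [0.3, 0.7, 0.3]
width: 92.9
grip_force: 0.0
```

>>> carry_out(plan=[[[93, 0, 0, 20, 0], [93, 0, 0, 55, 0], [93, 0, 0, 85, 0], [93, 0, 0, 100, 0], [93, 0, 0, 100, 0]]])

```text
time_s: 18.12
ee_pos: [555.8, -6.2, 71.7]
eef_rot: [-3.141, 0.0, 0.003]
contact_force: [-0.3, 0.7, -0.3]
width: 93.0
grip_force: 0.0
```

```bash
python3 - <<'E'
from h import *
s=telemetry.state(); print(s['ee_pos'].round(1))
snap('side','s4.png')
a=cv2.imread('pics/s4.png')[130:480,130:430]
cv2.imwrite('pics/c6.png',cv2.resize(a,(510,595)))
E
```

```text
[555.8  -6.2  71.7]
```

View pics/c6.png

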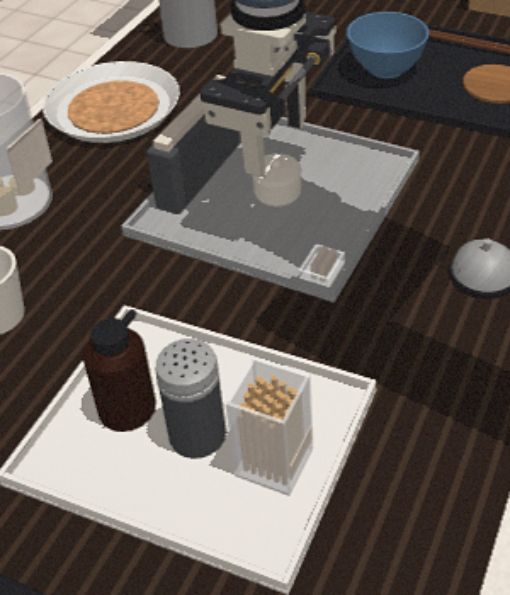

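All three stand upright on the white tray, and the fingers straddle the pot. I'll descend and grip it.

>>> carry_out(plan=[[[93, 0, 0, 25, 0], [93, 0, 0, 50, 0], [93, 0, 0, 60, 0], [93, 0, 0, 61, 0], [45, 0, 0, 61, 0]]])

```text
time_s: 18.8
ee_pos: [557.3, -6.5, 12.5]
eef_rot: [3.141, -0.0, 0.003]
contact_force: [-0.4, -0.6, 0.1]
width: 87.1
grip_force: 0.0
```

>>> carry_out(plan=[[[45, 0, 0, 0, 0], [45, 0, 0, 0, 0], [45, 0, 0, 0, 0], [45, 0, 0, 0, 0], [45, 0, 0, -4, 0]]])

```text
time_s: 19.42
ee_pos: [555.8, -6.2, 15.0]
eef_rot: [-3.141, 0.0, 0.002]
contact_force: [-0.0, 0.9, -1.9]
width: 55.6
grip_force: 20.0
```

>>> carry_out(plan=[[[45, 0, 0, -35, 0], [45, 0, 0, -75, 0], [45, -10, 15, -104, 0], [45, -32, 55, -104, 0], [45, -58, 100, -104, 0]]])

```text
time_s: 20.05
ee_pos: [498.0, -106.8, 119.9]
eef_rot: [3.141, 0.003, 0.001]
contact_force: [0.7, 0.0, -0.8]
width: 55.9
grip_force: 20.0
```

>>> carry_out(plan=[[[45, -25, 45, 0, 0], [45, -50, 90, 0, 0], [45, -75, 135, 0, 0], [45, -100, 180, 0, 0], [45, -120, 218, 0, 0]]])

```text
time_s: 20.68
ee_pos: [377.0, -325.7, 119.4]
eef_rot: [-3.141, 0.002, 0.0]
contact_force: [0.1, -1.0, -2.5]
width: 55.5
grip_force: 20.0
```

>>> carry_out(plan=[[[45, 0, 0, 0, 0], [45, 0, 0, 25, 0], [45, 0, 0, 50, 0], [45, 0, 0, 70, 0], [45, 0, 0, 75, 0]]])

```text
time_s: 21.3
ee_pos: [378.0, -322.3, 43.1]
eef_rot: [-3.139, -0.001, 0.003]
contact_force: [0.1, -0.1, -1.7]
width: 55.6
grip_force: 20.0
```

```bash
python3 - <<'E'
from h import *
s=telemetry.state(); print(s['ee_pos'].round(1))
snap('side','s5.png');snap('top','t5.png')
a=cv2.imread('pics/s5.png')[100:240,300:480];b=cv2.imread('pics/t5.png')[190:345,380:520]
cv2.imwrite('pics/c7.png',np.hstack([cv2.resize(a,(440,342)),cv2.resize(b,(309,342))]))
E
```

```text
[ 378.  -322.3   43.1]
```

View pics/c7.png

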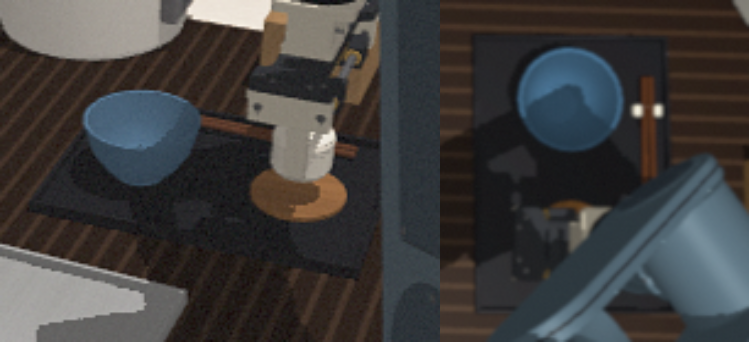

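The pot hangs over the coaster, centred in the side view with its bottom at about (302,178) in the crop. The bowl hasn't moved. I'll lower and release.

>>> carry_out(plan=[[[45, 0, 0, 14, 0], [45, 0, 0, 23, 0], [45, 0, 0, 26, 0], [45, 0, 0, 27, 0], [45, 0, 0, 27, 0]]])

```text
time_s: 22.02
ee_pos: [378.4, -324.4, 17.6]
eef_rot: [3.141, -0.0, 0.0]
contact_force: [0.2, -0.4, -1.9]
width: 55.5
grip_force: 20.0
```

>>> carry_out(plan=[[[45, 0, 0, 0, 0], [75, 0, 0, 0, 0], [75, 0, 0, 0, 0], [75, 0, 0, 0, 0], [75, 0, 0, -15, 0]]])

```text
time_s: 22.65
ee_pos: [377.8, -323.5, 32.1]
eef_rot: [-3.14, 0.0, 0.002]
contact_force: [0.2, -0.4, 0.1]
width: 74.8
grip_force: 0.0
```

>>> carry_out(plan=[[[75, 0, 0, -40, 0], [75, 0, 0, -90, 0], [75, 5, -40, -130, 0], [75, 10, -95, -150, 0], [75, 15, -150, -150, 0]]])

```text
time_s: 23.28
ee_pos: [394.5, -173.9, 185.4]
eef_rot: [3.138, -0.002, 0.007]
contact_force: [0.3, 0.1, -1.0]
width: 75.1
grip_force: 0.0
```

```bash
python3 - <<'E'
from h import *
s=telemetry.state(); print(s['ee_pos'].round(1))
d=snap('side','s6.png');snap('top','t6.png')
a=cv2.imread('pics/s6.png')[100:240,300:480];b=cv2.imread('pics/t6.png')[190:345,380:520]
cv2.imwrite('pics/c8.png',np.hstack([cv2.resize(a,(440,342)),cv2.resize(b,(309,342))]))
print('pred knob side crop',(proj(d,[378.6,-324.5,62])-[300,100])*2.444, 'base',(proj(d,[378.6,-324.5,11])-[300,100])*2.444)
E
```

```text
[ 394.5 -173.9  185.4]
pred knob side crop [305.80504934 144.44958494] base [300.22043107 191.17355023]
```

View pics/c8.png

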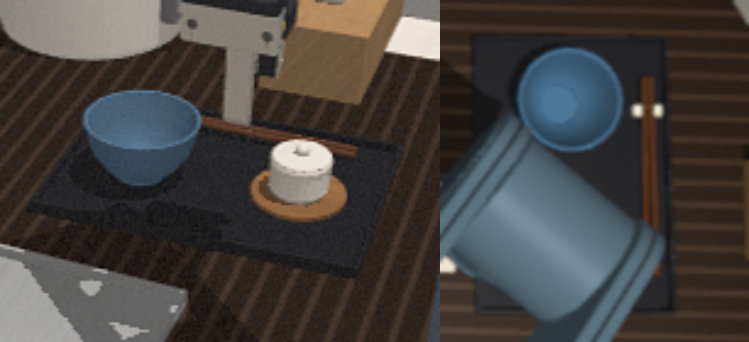

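The pot sits centred on the coaster at (301,180) in the side crop, upright and released, and the bowl is unmoved. Now I'll return the three condiments, starting with the picks box.

>>> carry_out(plan=[[[75, 3, -58, 0, 0], [75, 6, -116, 0, 0], [75, 8, -174, 0, 0], [75, 10, -232, 0, 0], [75, 13, -290, 0, 0]]])

```text
time_s: 24.0
ee_pos: [406.8, 117.0, 183.4]
eef_rot: [3.141, -0.001, 0.003]
contact_force: [1.0, -0.3, -0.2]
width: 74.5
grip_force: 0.0
```

>>> carry_out(plan=[[[75, 0, -55, 0, 0], [75, 0, -110, 0, 0], [75, 0, -165, 0, 0], [75, 0, -209, 0, 0], [75, 0, -209, 0, 0]]])

```text
time_s: 24.62
ee_pos: [406.6, 326.9, 182.8]
eef_rot: [-3.141, -0.006, -0.001]
contact_force: [-0.4, -1.0, 0.4]
width: 74.9
grip_force: 0.0
```

>>> carry_out(plan=[[[75, 0, 0, 35, 0], [75, 0, 0, 75, 0], [75, 0, 0, 115, 0], [75, 0, 0, 129, 0], [75, 0, 0, 130, 0]]])

```text
time_s: 25.25
ee_pos: [406.7, 323.8, 52.4]
eef_rot: [3.141, -0.002, -0.001]
contact_force: [-1.1, 0.2, -0.0]
width: 75.0
grip_force: 0.0
```

>>> carry_out(plan=[[[75, 0, 0, 0, 0], [45, 0, 0, 0, 0], [45, 0, 0, 0, 0], [45, 0, 0, 0, 0], [45, 0, 0, 0, 0]]])

```text
time_s: 25.88
ee_pos: [406.7, 324.9, 52.9]
eef_rot: [-3.141, 0.0, -0.001]
contact_force: [-1.7, -0.6, 5.2]
width: 51.9
grip_force: 20.0
```

>>> carry_out(plan=[[[45, 0, 0, -35, 0], [45, 0, 0, -80, 0], [45, 0, 0, -120, 0], [45, 15, 35, -130, 0], [45, 30, 89, -130, 0]]])

```text
time_s: 26.5
ee_pos: [437.2, 235.9, 183.4]
eef_rot: [-3.141, -0.005, -0.004]
contact_force: [1.5, -0.6, -2.9]
width: 51.7
grip_force: 20.0
```

>>> carry_out(plan=[[[45, 18, 50, 0, 0], [45, 36, 102, 0, 0], [45, 54, 155, 0, 0], [45, 72, 208, 0, 0], [45, 90, 260, 0, 0]]])

```text
time_s: 27.12
ee_pos: [526.4, -26.0, 182.0]
eef_rot: [-3.141, 0.001, 0.001]
contact_force: [0.0, 0.3, -2.0]
width: 51.9
grip_force: 20.0
```

>>> carry_out(plan=[[[45, 10, 35, 0, 0], [45, 17, 60, 0, 0], [45, 17, 60, 30, 0], [45, 17, 60, 70, 0], [45, 17, 60, 105, 0]]])

```text
time_s: 27.75
ee_pos: [542.7, -84.2, 75.6]
eef_rot: [-3.141, 0.001, 0.002]
contact_force: [0.2, -0.1, -1.7]
width: 51.8
grip_force: 20.0
```

>>> carry_out(plan=[[[45, 0, 0, 18, 0], [45, 0, 0, 24, 0], [45, 0, 0, 25, 0], [45, 0, 0, 25, 0], [75, 0, 0, 25, 0]]])

```text
time_s: 28.38
ee_pos: [543.9, -84.5, 52.8]
eef_rot: [3.141, -0.0, 0.002]
contact_force: [-0.1, 0.1, -0.3]
width: 57.9
grip_force: 0.0
```

>>> carry_out(plan=[[[75, 0, 0, 0, 0], [75, 0, 0, 0, 0], [75, 0, 0, -40, 0], [75, 0, 0, -95, 0], [75, -10, -40, -130, 0]]])

```text
time_s: 29.0
ee_pos: [535.1, -46.2, 185.1]
eef_rot: [3.14, -0.006, 0.006]
contact_force: [-0.1, 1.0, -0.7]
width: 75.0
grip_force: 0.0
```

>>> carry_out(plan=[[[75, 3, -55, 0, 0], [75, 6, -112, 0, 0], [75, 10, -170, 0, 0], [75, 14, -228, 0, 0], [75, 18, -285, 0, 0]]])

```text
time_s: 29.62
ee_pos: [551.4, 242.6, 182.6]
eef_rot: [-3.142, 0.0, -0.001]
contact_force: [0.0, 0.2, -0.0]
width: 74.9
grip_force: 0.0
```

>>> carry_out(plan=[[[75, 2, -50, 0, 0], [75, 3, -84, 0, 0], [75, 3, -84, 25, 0], [75, 3, -84, 60, 0], [75, 3, -84, 95, 0]]])

```text
time_s: 30.25
ee_pos: [554.5, 325.0, 86.5]
eef_rot: [-3.141, -0.0, -0.001]
contact_force: [-0.2, 0.4, 0.1]
width: 74.8
grip_force: 0.0
```

>>> carry_out(plan=[[[75, 0, 0, 25, 0], [75, 0, 0, 35, 0], [45, 0, 0, 35, 0], [45, 0, 0, 35, 0], [45, 0, 0, 35, 0]]])

```text
time_s: 30.88
ee_pos: [555.4, 324.9, 53.8]
eef_rot: [-3.141, 0.0, -0.004]
contact_force: [0.3, -0.3, 2.1]
width: 53.6
grip_force: 20.0
```

>>> carry_out(plan=[[[45, 0, 0, 0, 0], [45, 0, 0, -30, 0], [45, 0, 0, -70, 0], [45, 0, 0, -110, 0], [45, -1, 10, -130, 0]]])

```text
time_s: 31.5
ee_pos: [554.0, 315.1, 184.5]
eef_rot: [-3.14, -0.001, -0.004]
contact_force: [-0.3, -0.3, -2.9]
width: 53.5
grip_force: 20.0
```

>>> carry_out(plan=[[[45, 0, 50, 0, 0], [45, -1, 100, 0, 0], [45, -2, 150, 0, 0], [45, -3, 200, 0, 0], [45, -3, 247, 0, 0]]])

```text
time_s: 32.12
ee_pos: [549.1, 65.5, 181.4]
eef_rot: [3.141, -0.001, -0.003]
contact_force: [0.8, -0.7, -2.4]
width: 53.7
grip_force: 20.0
```

>>> carry_out(plan=[[[45, 0, 0, 35, 0], [45, 0, 0, 75, 0], [45, 0, 0, 110, 0], [45, 0, 0, 125, 0], [45, 0, 0, 128, 0]]])

```text
time_s: 32.75
ee_pos: [549.9, 67.4, 53.8]
eef_rot: [-3.142, 0.001, 0.002]
contact_force: [0.7, 0.3, -1.3]
width: 53.4
grip_force: 20.0
```

>>> carry_out(plan=[[[45, 0, 0, 2, 0], [45, 0, 0, 2, 0], [75, 0, 0, 2, 0], [75, 0, 0, 2, 0], [75, 0, 0, 2, 0]]])

```text
time_s: 33.38
ee_pos: [550.7, 67.7, 52.7]
eef_rot: [3.142, -0.0, 0.001]
contact_force: [0.6, -0.6, -0.3]
width: 74.1
grip_force: 0.0
```

>>> carry_out(plan=[[[75, 0, 0, -35, 0], [75, 0, 0, -85, 0], [75, -15, -40, -130, 0], [75, -30, -95, -130, 0], [75, -45, -150, -130, 0]]])

```text
time_s: 34.0
ee_pos: [505.5, 219.0, 183.5]
eef_rot: [-3.141, 0.002, -0.004]
contact_force: [0.1, -0.2, 0.7]
width: 75.1
grip_force: 0.0
```

>>> carry_out(plan=[[[75, -12, -50, 0, 0], [75, -24, -107, 0, 0], [75, -24, -107, 25, 0], [75, -24, -107, 60, 0], [75, -24, -107, 95, 0]]])

```text
time_s: 34.62
ee_pos: [481.4, 325.2, 86.6]
eef_rot: [-3.141, -0.001, -0.001]
contact_force: [-1.0, -0.3, -0.9]
width: 75.1
grip_force: 0.0
```

>>> carry_out(plan=[[[75, 0, 0, 25, 0], [75, 0, 0, 35, 0], [45, 0, 0, 35, 0], [45, 0, 0, 35, 0], [45, 0, 0, 35, 0]]])

```text
time_s: 35.25
ee_pos: [482.3, 325.1, 53.7]
eef_rot: [-3.141, 0.0, -0.003]
contact_force: [-0.4, 0.1, 2.2]
width: 52.2
grip_force: 20.0
```

>>> carry_out(plan=[[[45, 0, 0, 0, 0], [45, 0, 0, -35, 0], [45, 0, 0, -80, 0], [45, 0, 5, -120, 0], [45, 0, 38, -130, 0]]])

```text
time_s: 35.88
ee_pos: [482.7, 288.1, 185.5]
eef_rot: [-3.139, -0.003, -0.008]
contact_force: [-0.1, -1.1, -2.3]
width: 52.2
grip_force: 20.0
```

>>> carry_out(plan=[[[45, 0, 57, 0, 0], [45, 0, 115, 0, 0], [45, 0, 173, 0, 0], [45, 0, 232, 0, 0], [45, 0, 290, 0, 0]]])

```text
time_s: 36.5
ee_pos: [480.8, -5.1, 182.3]
eef_rot: [-3.142, 0.0, 0.0]
contact_force: [0.6, 0.1, -2.3]
width: 52.2
grip_force: 20.0
```

>>> carry_out(plan=[[[45, 0, 0, 20, 0], [45, 0, 0, 60, 0], [45, 0, 0, 100, 0], [45, 0, 0, 122, 0], [45, 0, 0, 128, 0]]])

```text
time_s: 37.12
ee_pos: [480.0, -3.0, 53.5]
eef_rot: [-3.141, 0.001, 0.006]
contact_force: [-6.8, 1.6, 27.7]
width: 52.6
grip_force: 20.0
```

>>> carry_out(plan=[[[45, 0, 0, 2, 0], [45, 0, 0, 2, 0], [75, 0, 0, 2, 0], [75, 0, 0, 2, 0], [75, 0, 0, 2, 0]]])

```text
time_s: 37.75
ee_pos: [481.7, -3.4, 52.7]
eef_rot: [3.141, -0.0, 0.001]
contact_force: [-0.1, -0.1, 0.6]
width: 74.3
grip_force: 0.0
```

>>> carry_out(plan=[[[75, 0, 0, -35, 0], [75, 0, 0, -85, 0], [75, -10, -40, -130, 0], [75, -20, -95, -130, 0], [75, -30, -150, -130, 0]]])

```text
time_s: 38.38
ee_pos: [451.7, 147.9, 183.4]
eef_rot: [-3.141, 0.002, -0.004]
contact_force: [0.2, 0.9, 0.1]
width: 75.1
grip_force: 0.0
```

>>> carry_out(plan=[[[75, -10, -50, 0, 0], [75, -20, -100, 0, 0], [75, -30, -150, 0, 0], [75, -40, -200, 0, 0], [75, -40, -200, 0, 0]]])

```text
time_s: 39.0
ee_pos: [410.3, 349.5, 182.1]
eef_rot: [-3.141, -0.007, 0.001]
contact_force: [-0.4, -0.9, -0.0]
width: 74.9
grip_force: 0.0
```

```bash
python3 - <<'E'
from h import *
s=telemetry.state(); print(s['time_s'],s['ee_pos'].round(1))
d=snap('side','s7.png');t=snap('top','t7.png')
A=cv2.resize(cv2.imread('pics/top0.png')[160:345,250:500],(400,296)); B=cv2.resize(cv2.imread('pics/t7.png')[160:345,250:500],(400,296))
C=cv2.resize(cv2.imread('pics/side0.png')[130:310,200:460],(400,277)); D=cv2.resize(cv2.imread('pics/s7.png')[130:310,200:460],(400,277))
cv2.imwrite('pics/c9.png',np.vstack([np.hstack([A,B]),np.hstack([C,D])]))
E
```

```text
39.0 [410.3 349.5 182.1]
```

View pics/c9.png

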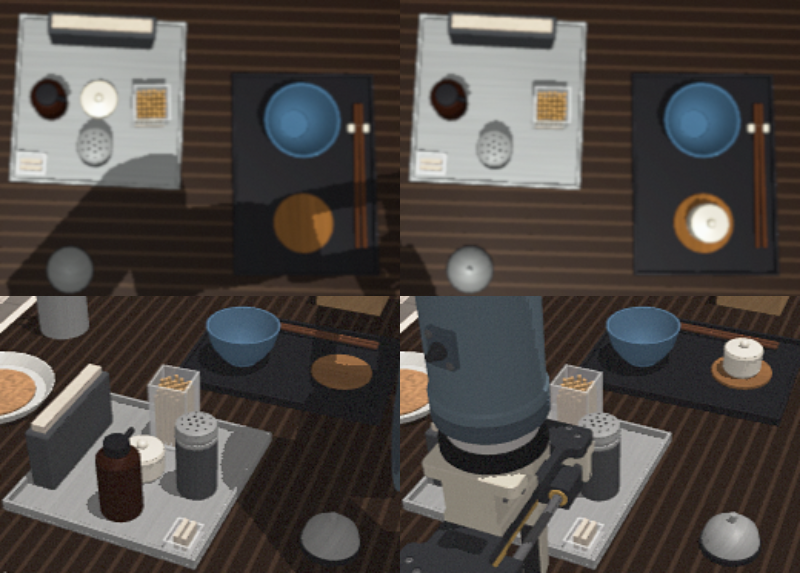

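Before and after match for the shaker, picks, soy and bowl. The pot lid shows at crop (712,223), over the coaster at (703,223), so I'll check that numerically for parallax.

```bash
python3 - <<'E'
from h import *
t=load('t7.png');o=load('top0.png')
def cen(d,m,roi,z):
    x0,y0,x1,y1=roi; k=m[y0:y1,x0:x1].astype(np.uint8)
    c=max(cv2.findContours(k,cv2.RETR_EXTERNAL,cv2.CHAIN_APPROX_NONE)[0],key=cv2.contourArea)
    (x,y),r=cv2.minEnclosingCircle(c); return ray(d,x+x0,y+y0,z)[:2].round(1),round(r,1)
g=t['frame'].min(2); print('lid',cen(t,g>130,(410,270,475,325),51))
h=lambda d:cv2.cvtColor(d['frame'],cv2.COLOR_RGB2HSV)
H=h(t); cm=((H[...,0]<18)&(H[...,1]>130)&(H[...,2]>70))|(g>130)
k=cm[270:325,410:475]; ys,xs=np.where(k); print('coaster rows/cols',ys.min()+270,ys.max()+270,xs.min()+410, xs.max()+410)
for n,d in(('0',o),('1',t)):
    x=h(d); print(n,'bowl',cen(d,(x[...,0]>95)&(x[...,0]<115)&(x[...,1]>110)&(x[...,2]>60),(405,200,475,265),65))
# image shift of each condiment old->new
for n,(x,y) in(('soy',(281,221)),('picks',(344,225)),('shaker',(309,249))):
    T=cv2.cvtColor(o['frame'],cv2.COLOR_RGB2GRAY)[y-11:y+12,x-11:x+12]; W=cv2.cvtColor(t['frame'],cv2.COLOR_RGB2GRAY)[y-21:y+22,x-21:x+22]
    _,s,_,p=cv2.minMaxLoc(cv2.matchTemplate(W,T,cv2.TM_CCOEFF_NORMED)); print(n,np.array(p)-10,round(s,2))
E
```

```text
lid (array([ 377.9, -323.4]), 12.3)
coaster rows/cols 270 317 421 474
0 bowl (array([ 531. , -309.5]), 24.1)
1 bowl (array([ 531.1, -309.5]), 24.1)
soy [0 0] 0.99
picks [0 1] 0.91
shaker [0 2] 0.94
```

```bash
python3 -c "
from plant import job_done; print(job_done())"
```

```text
the job is handed in; nothing more can be done
None
```

The job is handed in with no verdict shown: by my last camera check the pot is within about 2 mm of the coaster's centre, the soy, picks and shaker are back in the caddy within about 5 mm of their original spots, and the bowl hasn't moved.

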